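# Clip a pellet carrier into the infrared reader

## Task

Load the blue pellet carrier into the reader without picking it up: push it along its guides to the clip, hold the clip's blue thumb tab down with one fingertip so that the jaw stands open, and with the other fingertip push the carrier under the jaw until it is fully home against the stop. Keep the tab held down until the carrier is home, then let the jaw close on it and move clear. Never lift or tip the carrier, and leave the vials and the jar alone.

Things in the scene. Friction and masses are not known exactly. Their poses are not given: they have to be found in the camera images.
- reader: Compact infrared reader, a cream box 210 (x) x 130 (y) x 60 mm (z), fixed, with a flat aluminium deck on top, 60 mm above the bench. Origin: centre of its underside; +x is the way the carrier is pushed in, z up. Guide strips 4 mm high run along x = -95 to +33 mm, inner faces at y = -23.5 and +23.5 mm, open at the -x end. Hinge lugs 18 mm high stand at x = 37 to 53, y = +-29 to 33 mm.
- stop (a point): Where the carrier ends: middle of the foot of the stop's front face (7 mm high, 58 mm wide), on the deck at x = +36, y = 0 mm in the reader frame.
- clip (a joint): Angle (rad) of the steel spring clip: 0 shut, 0.5 tab fully pressed (hard stop), about 0.26 with the jaw closed on the carrier. Hinge pin along the reader's y, at x = +45 mm, 12 mm above the deck; jaw on its -x side, thumb tab on its +x side. Pressing the tab down raises the jaw; the spring shuts it. Moment 0.06 N m shut, 0.14 N m fully pressed: about 2 to 10 N on the tab.
- lip (a point): Lower edge of the jaw, its middle: a straight lip 50 mm wide along y, 3 mm thick, moving with the clip. Shut, it is at x = +26.5 mm in the reader frame, 1 mm above the deck, and blocks the carrier, which cannot wedge it up. Tab fully pressed: 11 mm above the deck, at x = +24 mm. Nothing lies between lip and stop.
- tab (a point): Middle of the top face of the clip's blue thumb tab, a smooth plate 36 mm long, 44 mm wide, moving with the clip. Shut, it rises from the hinge at 0.5 rad, this point at x = 74 mm in the reader frame, 17 mm above the deck. Fully pressed it lies level, top 2.5 mm above the deck, from x = 55 to 91 mm; a fingertip can slide along it, the other fingertip at that height meets the carrier's edge.
- carrier: Blue pellet carrier, a loose flat plate 38 (x) x 44 (y) x 6 mm (z), about 30 g, with a clear round window of 16 mm. Origin: centre of its underside, on the deck; axes as the reader's. It starts in the guides, 1.5 mm clear each side, its +x edge 15 to 55 mm short of the lip. Fully home, its +x edge touches the stop, origin at x = +17 mm in the reader frame, 11 mm of it under the jaw.
- port (a point): Centre of the red measuring port, 16 mm wide, in the deck at x = +11, y = 0 mm in the reader frame. The carrier's window lies over it when home.
- vial_a: Clear glass sample vial with a blue cap, 12 mm wide, 32 mm high, standing loose on the bench beside the reader; origin under its centre. Leave alone.
- vial_b: A second vial, just like vial_a. Leave alone.
- jar: Amber glass jar with a white lid, 56 mm wide, 70 mm high, standing loose on the bench beside the reader; origin under its centre. Leave alone.
There are look-alikes about, which are no part of the job. Of the things like the carrier, leave any that is yellow; of the rest the smaller one is meant.

How it is judged:
By the outcome, as a careful person would: the job done as asked, in the order asked, and still so for the second after the job is handed in, with the robot touching nothing.
It also fails if it takes over 54 s, if anything falls off the work surface, if the arm or the gripper's body presses on something with over 40 N, if the wrist force passes 120 N, or if a joint passes its speed limit or range.

## Robot

A 6-joint arm with a two-finger parallel gripper is mounted at the origin on the work surface. World frame = base frame: x ahead of the robot, y to its left, z up, the work surface at z = 0. Lengths are in m, angles in rad, forces in N, time in s.
With the tool pointing down it reaches from about 0.35 to 1 m from the base axis. Payload 7.1 kg.
Tool frame: the origin (TCP) lies between the finger pads; the fingertips stand 8 mm ahead of it and the grasp point (between the pads) lies 11 mm behind it; z points along the fingers, y is the line along which they close (so a half turn about z gives the same grasp; the last joint's range is limited). The gripper opens to 85 mm and grips with 20 to 120 N. Pads are 22 mm wide; open, the fingers measure 114 mm over their backs; the gripper's body (76 mm by 85 mm) begins 54 mm behind the grasp point. The pads swing forward as they close: fully open they stand 13 mm farther back than shut.
Start: joints at [-1.247, 0.423, 1.63, -0, 1.089, -0.019], TCP at [0.21, -0.589, 0.212] pointing down, gripper open.
Joint ranges: [-3, 3], [-0.9, 2.11], [0.09, 2.58], [-1.31, 4.45], [0.11, 2.69], [-2.54, 2.54]. Speed limits (rad/s): [2.39, 2.39, 3.01, 3.14, 3.14, 3.14].

## Interface

Orientations are given as a unit quaternion [x, y, z, w].
In Python, from bench import telemetry, eyes, close_job, spot_in gives the robot as it stands.
- The arm moves only by the tool servo_tool, never from a script. Its arguments are lists of equal length, an entry for each row: "delta_pos": the shift along the tool's x, y, z in units of 25 mm (1.0 is 25 mm), a list of three; "dr": the turn, a rotation vector about the tool's x, y, z in units of 8 degrees (1.0 is 8 degrees), a list of three. A call has 1 to 12 rows; each row is the pose to reach, as a shift and turn from the pose commanded when the call began, along the tool's axes at that moment; what a row does not reach only later rows make up. A row lasts 1/10 s, in which the tool goes at most 50 mm and 8.59 degrees, less where a joint would pass 70% of its speed; a pose out of reach is approached as far as the arm can. A call with a gripper value outside its range is refused whole. "jaw" is the closure, from 0 (fully open) to 1 (shut), set as the call begins (left out, the last holds). The fingers move at their own pace and stop on an object; the grip force is fixed at half the most. Time passes only in rows, so rows that repeat a pose let the fingers close. It gives the time, the measured TCP pose, the force, the opening and the grip force at its end, in the units of the state.
- telemetry.get_obs(): the state, without advancing time (a new reading comes with each control period).
- eyes.grab_frame(name): name is "scene" or "side" or "wrist"; returns a dict with "pixels" (420x560x3 uint8, red, green, blue), "z_map" (420x560 float32, m along the optical axis (not along the pixel's ray), 0 where there is no reading), "mtx" (3x3 intrinsics, pixels), "k1" (the pictures are not rectified: a ray, as slopes to the right and down, at radius r is drawn at 1 + k1 r^2 times it, then the intrinsics apply), "world_from_camera" (4x4, takes a point from camera to world coordinates); the wrist camera has in their place "tool_from_camera" (4x4, takes a point from camera to tool coordinates, whose origin is the TCP and whose axes are the flange's). Camera axes: x right, y down, z forward; pixel columns grow to the right and rows downward; lengths in m; the calibration is good to about 2 mm. A picture is of the moment at which its call begins: read the wrist's pose just before it.
- close_job(): hands the job in; it is judged then, once.
Trained networks look in the newest picture that a camera, given by its name, has taken for a name from the list of things; names that differ only in an ending like _2 or _b are one class to them, and where a whole thing is asked for, a point or a joint stands for the part that bears it (a point fixed in the world has none). Each returns a list of dicts, best first, with "score" (0 to 1); they miss things now and then, are a little off and sometimes report something else, mostly with a low value. They report only what shows in the picture. A call takes as long as a camera call. They do not tell look-alikes from the thing itself.
- spot_in(camera, label): "box" ([left, top, width, height] in pixels, round what is visible of it).
The state is a dict: "clock": time; "joint_pos": joint angles; "dq": joint speeds; "tau": joint torques, N m; "ee_pos": TCP position; "tool_rot": TCP orientation; "wrist_force": force on the tool from outside, world axes, zero at the start; "wrist_torque": the same for the moment, N m; "finger_gap": opening from 0.0 (shut) to 1.0 (fully open); "gripper_force": force on a finger pad.
Only numpy, scipy, OpenCV 4.12 (cv2) and the standard library are available. Lean on these libraries where they do the work, as an engineer would, in place of code of your own. Each camera call takes 0.05 s, during which the arm holds its last target. There are 200 camera calls.

## Working session

There is one attempt and no reset: what is moved stays moved. The work goes in short steps, Python scripts to look and compute and a tool call to move; the robot and the scene stay as the last step left them, time stands still between calls to the robot, and variables do not carry over. Pictures are saved under pics/ and viewed, at most 10 in all, crops included, and the job is handed in when it is done.

Besides the shell and the picture viewer there is one more tool, called after ">>>" by a JSON object that holds its "op" and its "data", one argument or row to a line. servo_tool: Moves the arm, as the interface text tells. Its arguments: {"type":"object","properties":{"delta_pos":{"type":"array","items":{"type":"array","items":{"type":"number"}}},"dr":{"type":"array","items":{"type":"array","items":{"type":"number"}}},"jaw":{"type":"number"}},"required":["delta_pos","dr"]}

```bash
ls; mkdir -p pics
cat > h.py <<'E'
import numpy as np, cv2
from bench import telemetry, eyes, close_job, spot_in
def save(f,n): cv2.imwrite('pics/'+n+'.png', cv2.cvtColor(f['pixels'],cv2.COLOR_RGB2BGR))
def pts(f,uv,T=None):
    # world points from pixels + depth
    uv=np.atleast_2d(np.array(uv,float)); K=np.array(f['mtx']); k=f['k1']
    n=cv2.undistortPoints(uv[:,None],K,np.array([k,0,0,0,0.]))[:,0]
    z=f['z_map'][uv[:,1].round().astype(int),uv[:,0].round().astype(int)]
    P=np.c_[n*z[:,None],z,np.ones(len(z))]
    T=np.array(f['world_from_camera']) if T is None else T
    return (P@T.T)[:,:3]
E
python3 - <<'E'
from h import *
o=telemetry.get_obs(); print(o)
ims=[]
for c in ['scene','side','wrist']:
    f=eyes.grab_frame(c); save(f,c+'0')
    print(c,f['mtx'],f['k1'],np.round(f.get('world_from_camera',f.get('tool_from_camera')),3))
    for l in ['reader','carrier','clip','tab','vial_a','jar','port']:
        print(l,[(np.round(d['box']).tolist(),round(d['score'],2)) for d in spot_in(c,l)][:4])
E
```

```text
pics
{'clock': 0.0, 'joint_pos': array([-1.24701450e+00,  4.23834497e-01,  1.63072715e+00, -1.35534603e-05,
        1.08860052e+00, -1.89786386e-02]), 'dq': array([ 1.62768497e-04, -7.21138508e-04, -1.54048598e-03,  1.15743834e-03,
        1.21689130e-03,  4.01755322e-05]), 'tau': array([ 3.38268510e-03, -5.57382882e+01, -2.81743616e+01,  1.90201822e-04,
        7.37245049e-03, -4.96698107e-06]), 'ee_pos': array([ 0.20989787, -0.58806465,  0.21113508]), 'tool_rot': array([ 9.85349477e-01,  1.70545574e-01, -1.25067672e-04, -7.74749229e-04]), 'wrist_force': array([-0.54667042,  1.82442415, -0.43943546]), 'wrist_torque': array([-0.04132288, -0.00641781,  0.05476674]), 'gripper_force': 0.0, 'finger_gap': 0.999701755363891}
scene [[527.87391278   0.         270.74366588]
 [  0.         527.87391278 212.20789006]
 [  0.           0.           1.        ]] 0.016880597366500338 [[ 0.856  0.376 -0.355  0.833]
 [ 0.517 -0.623  0.587 -0.535]
 [-0.    -0.686 -0.727  0.771]
 [ 0.     0.     0.     1.   ]]
reader [([184.0, 247.0, 149.0, 110.0], 0.65)]
carrier [([223.0, 272.0, 34.0, 26.0], 0.79), (
[... 615 characters left out ...]
, 142.0, 102.0, 63.0], 0.56)]
carrier [([279.0, 155.0, 20.0, 15.0], 0.82), ([289.0, 120.0, 27.0, 19.0], 0.77), ([343.0, 182.0, 22.0, 15.0], 0.64)]
clip [([237.0, 152.0, 28.0, 17.0], 0.59)]
tab [([237.0, 152.0, 28.0, 21.0], 0.94)]
vial_a []
jar [([250.0, 188.0, 31.0, 42.0], 0.63), ([233.0, 152.0, 34.0, 19.0], 0.42)]
port [([230.0, 141.0, 100.0, 66.0], 0.64)]
wrist [[307.08197573   0.         275.70383074]
 [  0.         307.08197573 210.67359845]
 [  0.           0.           1.        ]] -0.011710503305601321 [[-0.    -0.946 -0.324  0.084]
 [ 1.    -0.    -0.     0.   ]
 [ 0.    -0.324  0.946 -0.162]
 [ 0.     0.     0.     1.   ]]
reader []
carrier []
clip []
tab []
vial_a []
jar []
port []
```

View pics/scene0.png

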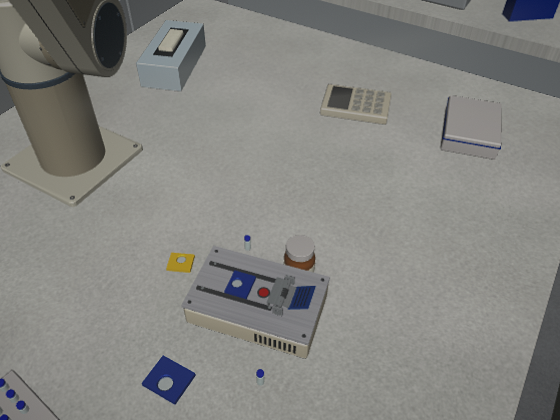

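Run:
```python
from h import *
from scipy.spatial.transform import Rotation as R
f=eyes.grab_frame('scene')
g=np.mgrid[200:400:1,100:420:1]; v,u=g[0].ravel(),g[1].ravel()
P=pts(f,np.c_[u,v]); print(pts(f,[[240,285],[288,290],[181,262],[168,376],[300,255]]))
m=(abs(P[:,2]-.062)<.006)
Q=P[m][:,:2].astype(np.float32); print(len(Q), np.median(P[m][:,2]), cv2.minAreaRect(Q))
f=eyes.grab_frame('side')
print(pts(f,[[289,162],[252,162],[302,130],[354,190]]))
```

```text
[[ 0.52943431 -0.1292014   0.06445652]
 [ 0.60394782 -0.10235414  0.07263536]
 [ 0.38169178 -0.10687015  0.00271113]
 [ 0.50348531 -0.29520405  0.00625574]
 [ 0.58468119 -0.02774856  0.06961684]]
7765 0.060646803878617095 ((0.5493341684341431, -0.09036710858345032), (0.2115519940853119, 0.1992509365081787), 12.408306121826172)
[[ 0.52924473 -0.12314695  0.06624982]
 [ 0.61063315 -0.10934467  0.07198219]
 [ 0.50779026 -0.31232281  0.00303109]
 [ 0.37634853 -0.10986384  0.00371058]]
```

The picture shows the target carrier in the guides at (238,284), with the red port at (264,293) and the tab at (301,297). The yellow look-alike is at (181,262) and the larger blue one at (168,380). The vials are at (247,242) and (260,376), and the jar is at (300,253). Next I'll move the wrist camera over the reader.

>>> {"op": "servo_tool", "data": {
  "delta_pos": [
    [1.6,-1.1,-0.8],
    [3.3,-2.3,-1.6],
    [5,-3.4,-1.6],
    [6.6,-4.6,-1.6],
    [8.2,-5.7,-1.6],
    [9.9,-6.8,-1.6],
    [11.5,-8,-1.6],
    [13.2,-9.1,-1.6],
    [14.8,-10.3,-1.6],
    [16.5,-11.4,-1.6],
    [18.1,-12.5,-1.6],
    [19.75,-13.7,-1.6]
  ],
  "dr": [
    [0,0,-0.9],
    [0,0,-1.8],
    [0,0,-2.7],
    [0,0,-3.6],
    [0,0,-4.5],
    [0,0,-5.4],
    [0,0,-6.3],
    [0,0,-7.2],
    [0,0,-8.1],
    [0,0,-9],
    [0,0,-9.9],
    [0,0,-10.7]
  ],
  "jaw": 0
}}

```text
clock: 2.5
ee_pos: [0.5564, -0.105, 0.2522]
tool_rot: [0.605, 0.796, 0.0, 0.0]
wrist_force: [1.7, -1.2, 0.5]
finger_gap: 1.0
gripper_force: 0.0
```

>>> {"op": "servo_tool", "data": {
  "delta_pos": [
    [0,0,0],
    [0,0,0],
    [0,0,0]
  ],
  "dr": [
    [0,0,0],
    [0,0,0],
    [0,0,0]
  ]
}}

```text
clock: 2.8
ee_pos: [0.5547, -0.1074, 0.2517]
tool_rot: [0.608, 0.794, -0.0, -0.0]
wrist_force: [-0.4, -0.8, 0.3]
finger_gap: 1.001
gripper_force: 0.0
```

```bash
cat >> h.py <<'E'
from scipy.spatial.transform import Rotation as R
def wrist():
    o=telemetry.get_obs(); f=eyes.grab_frame('wrist')
    T=np.eye(4); T[:3,:3]=R.from_quat(o['tool_rot']).as_matrix(); T[:3,3]=o['ee_pos']
    f['world_from_camera']=T@np.array(f['tool_from_camera']); return o,f
E
python3 - <<'E'
from h import *
o,f=wrist(); save(f,'w1'); print(o['clock'],o['ee_pos'],o['tool_rot'],o['wrist_force'])
for l in ['reader','carrier','clip','tab','vial_a','jar']:
    print(l,[(np.round(d['box']).tolist(),round(d['score'],2)) for d in spot_in('wrist',l)][:4])
E
```

```text
2.8 [ 0.55466899 -0.10741865  0.25173635] [ 6.07516566e-01  7.94306909e-01 -2.95471371e-04 -2.63960315e-04] [-0.37522903 -0.82567548  0.28845334]
reader [([183.0, 127.0, 185.0, 120.0], 0.76)]
carrier [([232.0, 174.0, 36.0, 35.0], 0.89), ([188.0, 263.0, 45.0, 40.0], 0.6), ([125.0, 120.0, 43.0, 34.0], 0.6)]
clip [([293.0, 173.0, 67.0, 46.0], 0.79), ([232.0, 172.0, 35.0, 36.0], 0.7)]
tab [([293.0, 176.0, 66.0, 47.0], 0.95)]
vial_a [([301.0, 255.0, 8.0, 21.0], 0.52), ([219.0, 78.0, 10.0, 6.0], 0.4)]
jar [([290.0, 74.0, 50.0, 53.0], 0.68)]
```

View pics/w1.png

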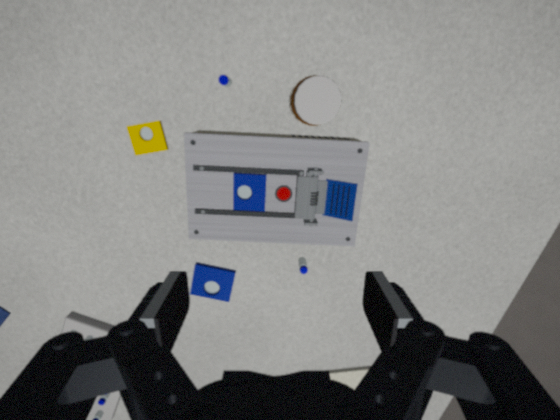

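The wrist view shows the reader deck between (186,132) and (355,244). The carrier is at (250,192), the port at (284,194) and the tab at (341,200); the jar at (318,100) and both vials are clear of the reader. Now I'll fit the reader's pose.

```bash
cat >> h.py <<'E'
def ray(f,uv,z):
    uv=np.atleast_2d(np.array(uv,float)); K=np.array(f['mtx'])
    n=cv2.undistortPoints(uv[:,None],K,np.array([f['k1'],0,0,0,0.]))[:,0]
    T=np.array(f['world_from_camera']); d=np.c_[n,np.ones(len(n))]@T[:3,:3].T
    return T[:3,3]+d*((z-T[2,3])/d[:,2])[:,None]
def blobs(f,kind,box):
    hsv=cv2.cvtColor(f['pixels'],cv2.COLOR_RGB2HSV)
    m={'blue':cv2.inRange(hsv,(105,120,40),(130,255,255)),
       'red':cv2.inRange(hsv,(0,120,80),(10,255,255))|cv2.inRange(hsv,(170,120,80),(180,255,255))}[kind]
    x,y,w,h=box; k=np.zeros_like(m); k[y:y+h,x:x+w]=m[y:y+h,x:x+w]
    c=max(cv2.findContours(k,cv2.RETR_EXTERNAL,cv2.CHAIN_APPROX_NONE)[0],key=cv2.contourArea)
    return c[:,0].astype(float)
def deckfit(f,box):
    x,y,w,h=box; v,u=np.mgrid[y:y+h,x:x+w]; uv=np.c_[u.ravel(),v.ravel()]
    P=pts(f,uv); m=(abs(P[:,2]-.06)<.004); 
    img=m.reshape(h,w).astype(np.uint8)
    c=max(cv2.findContours(img,cv2.RETR_EXTERNAL,cv2.CHAIN_APPROX_NONE)[0],key=cv2.contourArea)[:,0]+[x,y]
    Q=ray(f,c,np.median(P[m][:,2])); return np.median(P[m][:,2]),cv2.minAreaRect(Q[:,:2].astype(np.float32)),Q
E
python3 - <<'E'
from h import *
o,f=wrist()
z,r,Q=deckfit(f,[175,122,205,130]); print(z,r)
red=ray(f,blobs(f,'red',[265,180,40,30]),z); car=ray(f,blobs(f,'blue',[225,165,45,55]),z+.006)
rc=cv2.minEnclosingCircle(red[:,:2].astype(np.float32)); cc=cv2.minAreaRect(car[:,:2].astype(np.float32))
print('port',rc,'car',cc)
tb=blobs(f,'blue',[320,170,42,55]); P=pts(f,tb); print('tab z',P[:,2].min(),P[:,2].max())
gray=cv2.cvtColor(f['pixels'],cv2.COLOR_RGB2GRAY)
hole=ray(f,[[192.5,142],[360,150.5],[348,238.5],[196,232]],z); print(hole)
import sys
ang=np.degrees(np.arctan2(*(hole[1]-hole[0])[1::-1])),np.degrees(np.arctan2(*(hole[2]-hole[3])[1::-1])); print(ang,hole.mean(0))
for c in ['scene','side']:
    g=eyes.grab_frame(c); b={'scene':([222,268,32,34],[255,280,20,24],[286,280,30,36]),'side':([275,150,28,22],[262,150,16,18],[235,150,30,22])}[c]
    print(c,'car',cv2.minAreaRect(ray(g,blobs(g,'blue',b[0]),z+.006)[:,:2].astype(np.float32)))
    try: print('port',cv2.minEnclosingCircle(ray(g,blobs(g,'red',b[1]),z)[:,:2].astype(np.float32)))
    except Exception as e: print(e)
big=cv2.resize(f['pixels'][120:255,170:380],None,fx=3.8,fy=3.8,interpolation=cv2.INTER_CUBIC)
cv2.imwrite('pics/w1c.png',cv2.cvtColor(big,cv2.COLOR_RGB2BGR))
E
```

```text
0.059993419960685274 ((0.5561280250549316, -0.12213769555091858), (0.21024304628372192, 0.13051289319992065), 12.32741641998291)
port ((0.5670973062515259, -0.12044986337423325), 0.008511918596923351) car ((0.5277152061462402, -0.1281287968158722), (0.03667135536670685, 0.04619370400905609), 11.946353912353516)
tab z 0.06874407639946944 0.08691375504081589
[[ 0.45232185 -0.08926975  0.05999342]
 [ 0.63890293 -0.04871374  0.05999342]
 [ 0.66233365 -0.15605383  0.05999342]
 [ 0.4760573  -0.19727013  0.05999342]]
(np.float64(12.263281120828308), np.float64(12.476491801516067)) [ 0.55740393 -0.12282686  0.05999342]
scene car ((0.5288183689117432, -0.12852728366851807), (0.038080234080553055, 0.047123558819293976), 12.335575103759766)
port ((0.5677071809768677, -0.11843596398830414), 0.008292797952890396)
side car ((0.5291212797164917, -0.12693040072917938), (0.03663293272256851, 0.045517999678850174), 11.548384666442871)
port ((0.5692973732948303, -0.11966390907764435), 0.007598846685141325)
```

View pics/w1c.png

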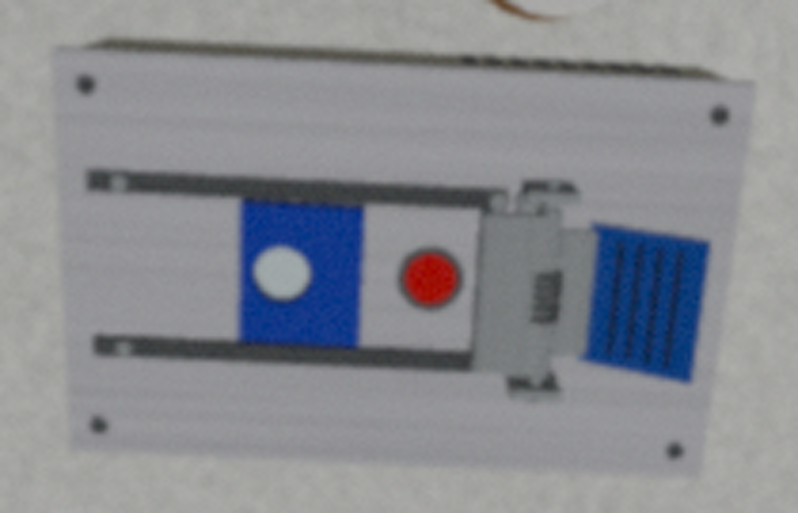

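The crop shows the carrier square between the guides, the jaw shut ahead of it, and the tab beyond. The carrier origin is about x = -29 mm in the reader frame, at yaw 12.35°. Next I'll measure the fingertip geometry in the tool frame, open and then shut.

>>> {"op": "servo_tool", "data": {
  "delta_pos": [
    [0,0,0],
    [0,0,0]
  ],
  "dr": [
    [0,0,0.36],
    [0,0,0.36]
  ]
}}

```text
clock: 3.5
ee_pos: [0.5553, -0.1069, 0.2519]
tool_rot: [0.627, 0.779, -0.0, 0.0]
wrist_force: [-0.1, -0.3, -0.9]
finger_gap: 1.0
gripper_force: 0.0
```

```bash
cat >> h.py <<'E'
def tips(f):
    v,u=np.mgrid[0:420:2,0:560:2]; uv=np.c_[u.ravel(),v.ravel()]
    P=pts(f,uv,np.array(f['tool_from_camera'])); z=f['z_map'][uv[:,1],uv[:,0]]
    m=(z>.02)&(P[:,2]<.03)&(abs(P[:,0])<.03); P=P[m]
    print('zmax',np.percentile(P[:,2],[90,99,100]))
    for lo in (0,.004,.008,.012): 
        t=P[P[:,2]>P[:,2].max()-.003-lo]; 
        for s in (-1,1):
            q=t[s*t[:,1]>0]
            if len(q): print(s,len(q),np.round(np.c_[q.min(0),q.max(0)]*1000,1).tolist())
E
python3 - <<'E'
from h import *
o,f=wrist(); print(o['clock'],o['ee_pos'],o['tool_rot']); tips(f)
E
```

```text
3.5 [ 0.55531151 -0.10690306  0.25192531] [ 6.27080705e-01  7.78954292e-01 -9.38609997e-06  1.89864200e-06]
zmax [-0.06328747 -0.03864243 -0.03221301]
-1 16 [[-10.5, 7.5], [-43.5, -42.6], [-34.9, -32.2]]
1 14 [[-8.8, 8.9], [42.3, 43.2], [-35.2, -32.6]]
-1 60 [[-11.0, 11.3], [-54.2, -42.5], [-39.2, -32.2]]
1 57 [[-11.7, 11.4], [42.3, 53.9], [-39.0, -32.6]]
-1 110 [[-11.0, 11.5], [-55.4, -42.5], [-43.0, -32.2]]
1 110 [[-11.7, 11.4], [42.3, 56.0], [-43.2, -32.6]]
-1 173 [[-11.0, 11.6], [-56.3, -42.5], [-47.1, -32.2]]
1 178 [[-11.7, 11.5], [42.3, 56.6], [-47.2, -32.6]]
```

>>> {"op": "servo_tool", "data": {
  "delta_pos": [
    [0,0,0],
    [0,0,0],
    [0,0,0],
    [0,0,0],
    [0,0,0],
    [0,0,0],
    [0,0,0],
    [0,0,0]
  ],
  "dr": [
    [0,0,0],
    [0,0,0],
    [0,0,0],
    [0,0,0],
    [0,0,0],
    [0,0,0],
    [0,0,0],
    [0,0,0]
  ],
  "jaw": 1
}}

```text
clock: 4.35
ee_pos: [0.5553, -0.1068, 0.2519]
tool_rot: [0.627, 0.779, 0.0, -0.0]
wrist_force: [-0.1, 0.6, 0.9]
finger_gap: -0.001
gripper_force: 0.0
```

Run:
```python
from h import *
o,f=wrist(); print(o['clock'],o['ee_pos'],o['tool_rot'],o['finger_gap']); tips(f); save(f,'w2')
```

```text
4.35 [ 0.55532387 -0.10684269  0.2519035 ] [ 6.26861474e-01  7.79130729e-01  1.83254455e-06 -1.59793825e-05] -0.0009993886286429015
zmax [-0.06743977 -0.0319156  -0.02282409]
-1 10 [[10.5, 11.2], [-5.9, -0.8], [-25.8, -22.8]]
1 10 [[10.8, 11.4], [0.2, 6.2], [-25.7, -23.3]]
-1 32 [[6.7, 11.3], [-12.5, -0.8], [-29.8, -22.8]]
1 36 [[6.8, 11.5], [0.2, 12.0], [-29.8, -23.3]]
-1 58 [[6.6, 11.4], [-13.4, -0.8], [-33.5, -22.8]]
1 63 [[6.7, 11.5], [0.2, 12.8], [-33.8, -23.3]]
-1 90 [[6.6, 11.9], [-13.4, -0.7], [-37.8, -22.8]]
1 98 [[6.6, 11.7], [0.2, 13.3], [-37.8, -23.3]]
```

View pics/w2.png

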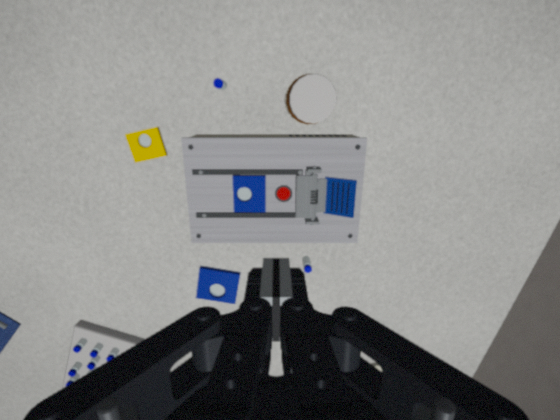

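This view shows the reader now square in the picture and the shut fingers ending at (276,258). Their depth puts the tips well behind the stated +8 mm, so I'll check the tip height from the fixed cameras.

Run:
```python
from h import *
o=telemetry.get_obs(); p=o['ee_pos']; M=R.from_quat(o['tool_rot']).as_matrix(); print(p)
for c in ['scene','side']:
    f=eyes.grab_frame(c); save(f,c+'2')
    v,u=np.mgrid[0:420,0:560]; uv=np.c_[u.ravel(),v.ravel()]; P=(pts(f,uv)-p)@M
    m=(np.linalg.norm(P[:,:2],axis=1)<.05)&(P[:,2]<.1)&(P[:,2]>-.12); Q=P[m]; W=uv[m]
    s=np.argsort(-Q[:,2])
    print(c,m.sum(),np.round(Q[s[:8]]*1000,1).tolist(),W[s[:3]].tolist(), 'tcp+8 px', )
    h=np.histogram(Q[:,2],bins=np.arange(-.12,.11,.01)); print(h[0])
```

```text
[ 0.55532798 -0.10686036  0.25190425]
scene 2657 [[-8.7, 3.7, -20.8], [-6.3, 7.2, -21.6], [-2.5, 7.3, -21.8], [-9.0, 6.7, -22.1], [-10.5, -1.2, -22.8], [-10.8, 6.0, -23.5], [-10.7, -5.4, -23.6], [-8.3, 2.2, -23.7]] [[259, 196], [262, 195], [263, 193]] tcp+8 px
[445 416 380 330 472 205 100 134 117  58   0   0   0   0   0   0   0   0
   0   0   0   0]
side 1664 [[6.1, 7.9, -20.5], [11.0, -4.4, -22.8], [10.9, -2.6, -22.9], [10.7, 1.1, -23.1], [10.9, 2.9, -23.4], [11.0, 4.8, -23.6], [11.3, 6.7, -24.0], [8.3, 8.2, -24.2]] [[273, 89], [280, 89], [279, 89]] tcp+8 px
[290 267 222 218 271 134  77  77  75  33   0   0   0   0   0   0   0   0
   0   0   0   0]
```

Both fixed cameras agree that the shut tips are about 22 mm behind the reported TCP, so I'll use that and confirm it by touch. Now I'll go behind the carrier and descend.

>>> {"op": "servo_tool", "data": {
  "delta_pos": [
    [-0.3,-1.5,0],
    [-0.61,-3.04,0],
    [-0.61,-3.04,2],
    [-0.61,-3.04,4],
    [-0.61,-3.04,5.5],
    [-0.61,-3.04,7],
    [-0.61,-3.04,7.6],
    [-0.61,-3.04,7.8],
    [-0.61,-3.04,7.8],
    [-0.61,-3.04,7.8]
  ],
  "dr": [
    [0,0,0],
    [0,0,0],
    [0,0,0],
    [0,0,0],
    [0,0,0],
    [0,0,0],
    [0,0,0],
    [0,0,0],
    [0,0,0],
    [0,0,0]
  ],
  "jaw": 1
}}

```text
clock: 5.5
ee_pos: [0.4852, -0.1383, 0.0579]
tool_rot: [0.627, 0.779, 0.0, 0.001]
wrist_force: [0.3, -0.2, 0.2]
finger_gap: 0.0
gripper_force: 0.0
```

Run:
```python
from h import *
o=telemetry.get_obs(); p=o['ee_pos']; M=R.from_quat(o['tool_rot']).as_matrix(); print(p,o['tool_rot'],o['wrist_force'])
f=eyes.grab_frame('side'); save(f,'side3')
ims=[f['pixels'][100:220,210:370]]
f2=eyes.grab_frame('scene'); ims.append(f2['pixels'][200:320,160:320])
im=np.vstack([cv2.resize(i,(400,300),interpolation=cv2.INTER_CUBIC) for i in ims])
cv2.imwrite('pics/c3.png',cv2.cvtColor(im,cv2.COLOR_RGB2BGR))
for c,f in (('side',f),('scene',f2)):
    v,u=np.mgrid[0:420,0:560]; uv=np.c_[u.ravel(),v.ravel()]; P=(pts(f,uv)-p)@M
    m=(abs(P[:,1])<.02)&(abs(P[:,0])<.02)&(P[:,2]<.1)&(P[:,2]>-.05); Q=P[m]
    print(c,np.histogram(Q[:,2],bins=np.arange(-.05,.02,.004))[0])
```

```text
[ 0.48521089 -0.13827379  0.05787887] [6.26856180e-01 7.79134508e-01 3.12170917e-04 8.06781165e-04] [ 0.30415457 -0.17005877  0.22108547]
side [ 19  20  15  15  21  10   9   0   0   0   1 146  37   0   0   0   0]
scene [ 32  29  26  28  26  21   8   3   0   0   0 260 112   0   0   0   0]
```

View pics/c3.png

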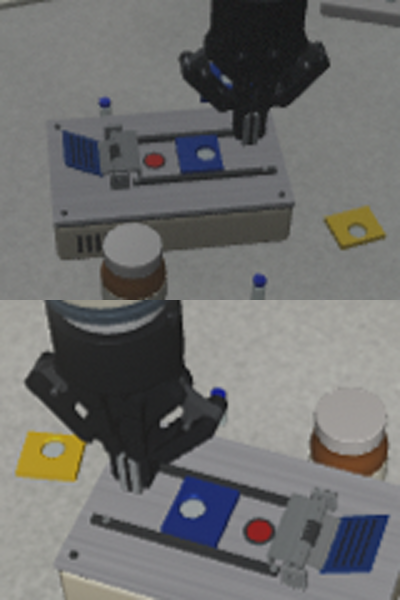

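The side view (top) and scene view (bottom) show the shut fingers above the deck between the guides, behind the carrier, and clear of everything. I'll lower slowly and feel for the deck.

>>> {"op": "servo_tool", "data": {
  "delta_pos": [
    [0,0,0.3],
    [0,0,0.56],
    [0,0,0.56],
    [0,0,0.6],
    [0,0,0.6]
  ],
  "dr": [
    [0,0,0],
    [0,0,0],
    [0,0,0],
    [0,0,0],
    [0,0,0]
  ]
}}

```text
clock: 6.1
ee_pos: [0.4843, -0.138, 0.0418]
tool_rot: [0.627, 0.779, -0.0, -0.0]
wrist_force: [0.2, 0.7, -0.4]
finger_gap: -0.003
gripper_force: 0.0
```

>>> {"op": "servo_tool", "data": {
  "delta_pos": [
    [0,0,0.04],
    [0,0,0.04]
  ],
  "dr": [
    [0,0,0],
    [0,0,0]
  ]
}}

```text
clock: 6.3
ee_pos: [0.4844, -0.138, 0.0409]
tool_rot: [0.627, 0.779, 0.0, 0.0]
wrist_force: [-0.2, 0.7, -0.7]
finger_gap: -0.002
gripper_force: 0.0
```

>>> {"op": "servo_tool", "data": {
  "delta_pos": [
    [0,0,0.04],
    [0,0,0.04]
  ],
  "dr": [
    [0,0,0],
    [0,0,0]
  ]
}}

```text
clock: 6.5
ee_pos: [0.4845, -0.1381, 0.0407]
tool_rot: [0.627, 0.779, 0.0, 0.0]
wrist_force: [-2.1, 0.9, 9.1]
finger_gap: 0.0
gripper_force: 4.7
```

The deck is touched at ee z ≈ 0.0405. I'll raise 1.5 mm and push the carrier.

>>> {"op": "servo_tool", "data": {
  "delta_pos": [
    [0,0,-0.08],
    [0,0.2,-0.08],
    [0,0.4,-0.08],
    [0,0.6,-0.08],
    [0,0.75,-0.08],
    [0,0.9,-0.08],
    [0,1.05,-0.08],
    [0,1.2,-0.08],
    [0,1.35,-0.08],
    [0,1.5,-0.08],
    [0,1.6,-0.08],
    [0,1.6,-0.08]
  ],
  "dr": [
    [0,0,0],
    [0,0,0],
    [0,0,0],
    [0,0,0],
    [0,0,0],
    [0,0,0],
    [0,0,0],
    [0,0,0],
    [0,0,0],
    [0,0,0],
    [0,0,0],
    [0,0,0]
  ]
}}

```text
clock: 7.7
ee_pos: [0.5239, -0.1294, 0.042]
tool_rot: [0.627, 0.779, 0.0, 0.0]
wrist_force: [0.9, -0.3, -0.6]
finger_gap: 0.003
gripper_force: 0.0
```

```bash
cat >> h.py <<'E'
C=np.array([.5567,-.1222]); a=np.radians(12.35); RX=np.array([np.cos(a),np.sin(a)]); RY=np.array([-RX[1],RX[0]])
def rd(p): p=np.atleast_2d(p)[:,:2]-C; return np.c_[p@RX,p@RY]
def carrier(show=True):
    # blue top-face pixels at carrier height, reader frame, mm
    for c in ['scene','side']:
        f=eyes.grab_frame(c); hsv=cv2.cvtColor(f['pixels'],cv2.COLOR_RGB2HSV)
        v,u=np.nonzero(cv2.inRange(hsv,(105,120,40),(130,255,255))); uv=np.c_[u,v]
        q=rd(ray(f,uv,.066)); m=(abs(q[:,0]+.02)<.06)&(abs(q[:,1])<.03)&(q[:,0]<.04); q=q[m]*1000
        # port red
        r=cv2.inRange(hsv,(0,120,80),(10,255,255))|cv2.inRange(hsv,(170,120,80),(180,255,255)); vr,ur=np.nonzero(r)
        qr=rd(ray(f,np.c_[ur,vr],.06))*1000 if len(ur) else np.zeros((0,2)); qr=qr[(abs(qr[:,0]-11)<15)&(abs(qr[:,1])<12)] if len(qr) else qr
        print(c,'carrier x',np.percentile(q[:,0],[1,99]).round(1),'y',np.percentile(q[:,1],[1,99]).round(1),'port',qr.mean(0).round(1) if len(qr) else None)
        save(f,c+'_last')
E
python3 -c "
from h import *
o=telemetry.get_obs();print(rd(o['ee_pos']),o['wrist_force']);carrier()"
```

```text
[[-3.36170984e-02 -3.61911245e-05]] [ 0.89899342 -0.30547343 -0.59392968]
scene carrier x [-24.9  12. ] y [-23.5  23.1] port [14.9  1. ]
side carrier x [-23.6  12.3] y [-20.9  23.8] port [16.3 -1.3]
```

>>> {"op": "servo_tool", "data": {
  "delta_pos": [
    [0,0.1,0],
    [0,0.2,0],
    [0,0.26,0],
    [0,0.26,0]
  ],
  "dr": [
    [0,0,0],
    [0,0,0],
    [0,0,0],
    [0,0,0]
  ]
}}

```text
clock: 8.2
ee_pos: [0.5301, -0.1281, 0.042]
tool_rot: [0.627, 0.779, 0.0, 0.0]
wrist_force: [0.0, 1.2, 0.1]
finger_gap: -0.001
gripper_force: 0.0
```

>>> {"op": "servo_tool", "data": {
  "delta_pos": [
    [0,-0.3,0],
    [0,-0.6,0],
    [0,-0.6,-1],
    [0,-0.6,-2],
    [0,-0.6,-3],
    [0,-0.6,-3],
    [0,-0.6,-3]
  ],
  "dr": [
    [0,0,0],
    [0,0,0],
    [0,0,0],
    [0,0,0],
    [0,0,0],
    [0,0,0],
    [0,0,0]
  ]
}}

```text
clock: 8.9
ee_pos: [0.5146, -0.1314, 0.1171]
tool_rot: [0.627, 0.779, 0.0, 0.0]
wrist_force: [1.0, -0.4, 0.3]
finger_gap: 0.005
gripper_force: 0.0
```

>>> {"op": "servo_tool", "data": {
  "delta_pos": [
    [0,0,0],
    [0,0,0],
    [0,0,0],
    [0,0,0],
    [0,0,0],
    [0,0,0],
    [0,0,0]
  ],
  "dr": [
    [0,0,0],
    [0,0,0],
    [0,0,0],
    [0,0,0],
    [0,0,0],
    [0,0,0],
    [0,0,0]
  ],
  "jaw": 0.08
}}

```text
clock: 9.6
ee_pos: [0.5151, -0.1313, 0.1169]
tool_rot: [0.627, 0.779, -0.0, 0.0]
wrist_force: [1.0, -0.0, -0.1]
finger_gap: 0.923
gripper_force: 0.0
```

```bash
python3 -c "
from h import *
o=telemetry.get_obs();print(o['clock'],o['ee_pos'],rd(o['ee_pos']),o['finger_gap']);carrier()
o,f=wrist();tips(f);save(f,'w4')"
```

```text
9.6 [ 0.51514373 -0.13129797  0.11690661] [[-4.25405268e-02  7.35120885e-07]] 0.9234963498583723
scene carrier x [-19.   18.2] y [-23.4  22.9] port [18.5  3.6]
side carrier x [-17.8  18.4] y [-20.9  23.5] port None
zmax [-0.06215275 -0.03641494 -0.03004882]
-1 16 [[-8.6, 10.6], [-40.1, -39.0], [-33.0, -30.0]]
1 20 [[-9.3, 10.3], [39.0, 39.5], [-33.0, -30.1]]
-1 54 [[-10.2, 11.7], [-45.3, -39.0], [-36.9, -30.0]]
1 59 [[-10.5, 11.4], [39.0, 46.1], [-37.0, -30.1]]
-1 109 [[-10.8, 11.7], [-51.9, -39.0], [-41.0, -30.0]]
1 110 [[-10.5, 11.7], [38.9, 51.6], [-40.9, -30.1]]
-1 171 [[-10.8, 11.7], [-52.9, -39.0], [-45.0, -30.0]]
1 173 [[-11.4, 12.3], [38.9, 53.0], [-45.0, -30.1]]
```

>>> {"op": "servo_tool", "data": {
  "delta_pos": [
    [0,0.8,0],
    [0,1.6,0],
    [0,2.3,0],
    [0,2.48,0.5],
    [0,2.48,1.2],
    [0,2.48,1.9],
    [0,2.48,2.4],
    [0,2.48,2.6],
    [0,2.48,2.6]
  ],
  "dr": [
    [0,0,0],
    [0,0,0],
    [0,0,0],
    [0,0,0],
    [0,0,0],
    [0,0,0],
    [0,0,0],
    [0,0,0],
    [0,0,0]
  ],
  "jaw": 0.05
}}

```text
clock: 10.65
ee_pos: [0.5748, -0.118, 0.051]
tool_rot: [0.627, 0.779, -0.0, -0.001]
wrist_force: [0.0, -0.1, -0.3]
finger_gap: 0.951
gripper_force: 0.0
```

Run:
```python
from h import *
o,f=wrist();tips(f)
print(o['clock'],o['ee_pos'],rd(o['ee_pos']),o['finger_gap'],o['wrist_force'])
f=eyes.grab_frame('side'); f2=eyes.grab_frame('scene'); ims=[f['pixels'][100:220,210:370],f2['pixels'][220:340,180:340]]
im=np.vstack([cv2.resize(i,(400,300),interpolation=cv2.INTER_CUBIC) for i in ims])
cv2.imwrite('pics/c5.png',cv2.cvtColor(im,cv2.COLOR_RGB2BGR))
```

```text
zmax [-0.00897945 -0.00802619 -0.00698843]
-1 2556 [[-29.8, 30.0], [-124.5, -0.9], [-10.0, -7.0]]
1 880 [[-30.0, 30.0], [0.2, 86.6], [-10.0, -7.3]]
-1 3916 [[-30.0, 30.0], [-124.5, -0.8], [-14.0, -7.0]]
1 1046 [[-30.0, 30.0], [0.2, 86.6], [-14.0, -7.3]]
-1 5010 [[-30.0, 30.0], [-124.5, -0.8], [-16.6, -7.0]]
1 1109 [[-30.0, 30.0], [0.2, 86.6], [-18.0, -7.3]]
-1 5010 [[-30.0, 30.0], [-124.5, -0.8], [-16.6, -7.0]]
1 1624 [[-30.0, 30.0], [0.2, 86.6], [-22.0, -7.3]]
10.65 [ 0.57481778 -0.11797986  0.05097898] [[0.01860114 0.00024739]] 0.9513811382814005 [ 0.02389132 -0.07846576 -0.33066912]
```

View pics/c5.png

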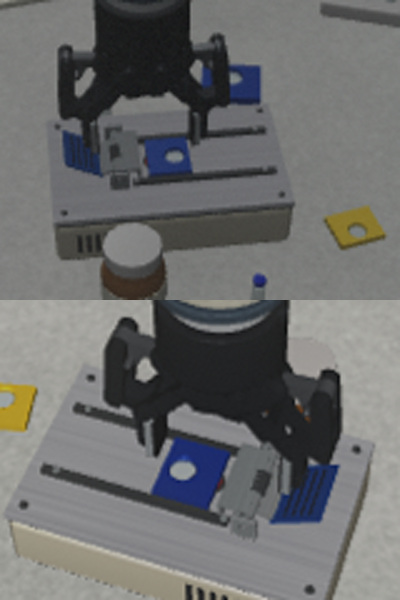

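Both views show one finger standing over the inner part of the tab and the other just behind the carrier's rear edge. Now I'll press the tab down gently.

>>> {"op": "servo_tool", "data": {
  "delta_pos": [
    [0,0,0.15],
    [0,0,0.3],
    [0,0,0.4],
    [0,0,0.48],
    [0,0,0.48]
  ],
  "dr": [
    [0,0,0],
    [0,0,0],
    [0,0,0],
    [0,0,0],
    [0,0,0]
  ]
}}

```text
clock: 11.3
ee_pos: [0.5758, -0.118, 0.0399]
tool_rot: [0.627, 0.779, 0.0, 0.0]
wrist_force: [0.2, 0.4, 3.4]
finger_gap: 0.95
gripper_force: 1.7
```

>>> {"op": "servo_tool", "data": {
  "delta_pos": [
    [0,0,0.08],
    [0,0,0.08]
  ],
  "dr": [
    [0,0,0],
    [0,0,0]
  ]
}}

```text
clock: 11.5
ee_pos: [0.5756, -0.118, 0.0379]
tool_rot: [0.627, 0.779, -0.0, -0.0]
wrist_force: [-1.8, -0.0, 3.4]
finger_gap: 0.954
gripper_force: 2.2
```

>>> {"op": "servo_tool", "data": {
  "delta_pos": [
    [0,0,0.08],
    [0,0,0.08]
  ],
  "dr": [
    [0,0,0],
    [0,0,0]
  ]
}}

```text
clock: 11.7
ee_pos: [0.5753, -0.1181, 0.0359]
tool_rot: [0.627, 0.779, -0.0, -0.0]
wrist_force: [-2.3, -0.2, 5.6]
finger_gap: 0.952
gripper_force: 3.0
```

>>> {"op": "servo_tool", "data": {
  "delta_pos": [
    [0,0,0.06],
    [0,0,0.06]
  ],
  "dr": [
    [0,0,0],
    [0,0,0]
  ]
}}

```text
clock: 11.9
ee_pos: [0.575, -0.1182, 0.0344]
tool_rot: [0.627, 0.779, -0.0, -0.0]
wrist_force: [-4.5, -0.3, 6.3]
finger_gap: 0.949
gripper_force: 3.7
```

>>> {"op": "servo_tool", "data": {
  "delta_pos": [
    [0,0,0.06],
    [0,0,0.06]
  ],
  "dr": [
    [0,0,0],
    [0,0,0]
  ]
}}

```text
clock: 12.1
ee_pos: [0.5748, -0.1182, 0.033]
tool_rot: [0.627, 0.779, -0.001, -0.001]
wrist_force: [-5.3, -1.3, 8.6]
finger_gap: 0.952
gripper_force: 4.4
```

>>> {"op": "servo_tool", "data": {
  "delta_pos": [
    [0,0,0.04],
    [0,0,0.04]
  ],
  "dr": [
    [0,0,0],
    [0,0,0]
  ]
}}

```text
clock: 12.3
ee_pos: [0.5748, -0.1182, 0.0322]
tool_rot: [0.627, 0.779, -0.0, -0.001]
wrist_force: [-5.5, -1.8, 9.5]
finger_gap: 0.946
gripper_force: 4.8
```

>>> {"op": "servo_tool", "data": {
  "delta_pos": [
    [0,0,0.04],
    [0,0,0.04]
  ],
  "dr": [
    [0,0,0],
    [0,0,0]
  ]
}}

```text
clock: 12.5
ee_pos: [0.5749, -0.1182, 0.0315]
tool_rot: [0.627, 0.779, -0.0, -0.0]
wrist_force: [-6.4, -1.1, 11.6]
finger_gap: 0.95
gripper_force: 5.7
```

>>> {"op": "servo_tool", "data": {
  "delta_pos": [
    [0,0,0.04],
    [0,0,0.04]
  ],
  "dr": [
    [0,0,0],
    [0,0,0]
  ]
}}

```text
clock: 12.7
ee_pos: [0.5751, -0.1182, 0.0314]
tool_rot: [0.627, 0.779, -0.0, -0.0]
wrist_force: [-9.8, -0.4, 19.8]
finger_gap: 0.949
gripper_force: 9.8
```

Run:
```python
from h import *
o=telemetry.get_obs(); print(o['ee_pos'],rd(o['ee_pos']))
f2=eyes.grab_frame('scene'); f=eyes.grab_frame('side'); 
for f,n in((f,'side'),(f2,'scene')):
    v,u=np.mgrid[140:330,200:340]; uv=np.c_[u.ravel(),v.ravel()]; P=pts(f,uv); q=rd(P)*1000; z=P[:,2]*1000-60
    t=(abs(q[:,1])<22)
    for lo in range(14,96,4):
        m=t&(q[:,0]>lo)&(q[:,0]<=lo+4)&(z<30)&(z>-5)&(abs(q[:,1])>13)
        if m.sum(): print(n,lo,m.sum(),np.percentile(z[m],[10,50,90]).round(1))
ims=[f['pixels'][130:230,210:350] if 0 else f2['pixels'][240:330,210:330]]
im=cv2.resize(ims[0],(800,600),interpolation=cv2.INTER_CUBIC)
cv2.imwrite('pics/c6.png',cv2.cvtColor(im,cv2.COLOR_RGB2BGR))
```

```text
[ 0.57509422 -0.11823611  0.03138722] [[ 1.88163761e-02 -6.20457925e-05]]
side 14 9 [4.5 6.5 7.9]
side 18 11 [0.1 1.9 8.5]
side 22 7 [-0.1  1.2 15.2]
side 26 13 [ 1.1 18.6 21.5]
side 30 11 [ 2.3 24.3 26.1]
side 34 12 [ 0.4 23.4 24.6]
side 38 12 [ 9.6 21.3 23.6]
side 42 11 [18.2 19.8 21.8]
side 46 10 [15.  16.8 18.6]
side 50 7 [ 6.9  8.3 13.8]
side 54 14 [0.1 5.4 8.2]
side 58 9 [1.6 2.8 4.1]
side 62 4 [3.7 4.4 8.2]
side 66 3 [3.1 3.6 4. ]
side 70 9 [-0.7  3.4  4. ]
side 74 11 [2.1 3.8 4.9]
side 78 13 [0.2 3.6 5. ]
side 82 10 [2.8 3.8 4.2]
side 86 9 [0.7 3.2 5. ]
side 90 13 [0.1 2.1 3.7]
side 94 11 [-0.6  1.4  2.1]
scene 14 27 [1.3 6.3 7.5]
scene 18 16 [-0.2  1.6  6.2]
scene 22 20 [ 0.8 14.8 16.4]
scene 26 22 [-0.3 10.5 24.9]
scene 30 25 [-0.5 23.6 25.9]
scene 34 17 [ 6.7 22.2 23.7]
scene 38 17 [14.2 20.1 22.3]
scene 42 17 [16.1 17.8 19.3]
scene 46 23 [ 8.7 14.3 17.2]
scene 50 20 [0.8 7.1 9.8]
scene 54 13 [-0.3  3.8  6.9]
scene 58 17 [-0.9  2.3  3.4]
scene 62 13 [1.3 2.5 4. ]
scene 66 16 [1.7 2.5 4. ]
scene 70 23 [0.4 2.5 4.1]
scene 74 21 [0.7 2.9 4.6]
scene 78 24 [0.8 1.8 3.9]
scene 82 29 [-0.1  3.   4.1]
scene 86 25 [1.1 2.5 4. ]
scene 90 28 [-0.9  0.7  4.3]
scene 94 26 [-1.6  0.1  2.1]
```

View pics/c6.png

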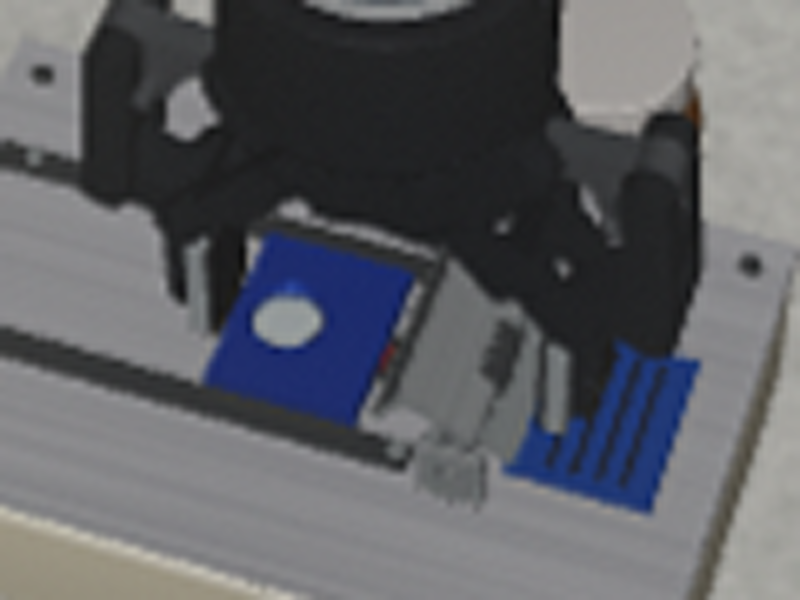

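The view shows the tab lying level at (600,430) and the jaw raised with its lip clear of the carrier. The force jump confirms the hard stop. Next I'll slide forward to push the carrier under the jaw.

>>> {"op": "servo_tool", "data": {
  "delta_pos": [
    [0,0.08,-0.01],
    [0,0.16,-0.01],
    [0,0.24,-0.01],
    [0,0.32,-0.01],
    [0,0.4,-0.01],
    [0,0.4,-0.01]
  ],
  "dr": [
    [0,0,0],
    [0,0,0],
    [0,0,0],
    [0,0,0],
    [0,0,0],
    [0,0,0]
  ]
}}

```text
clock: 13.4
ee_pos: [0.5852, -0.1162, 0.0314]
tool_rot: [0.627, 0.779, -0.0, -0.0]
wrist_force: [-8.0, -1.8, 15.6]
finger_gap: 0.951
gripper_force: 8.0
```

```bash
python3 -c "
from h import *
o=telemetry.get_obs();print(o['ee_pos'],rd(o['ee_pos']),o['wrist_force']);carrier()"
```

```text
[ 0.58519625 -0.11621614  0.03139234] [[ 0.02911667 -0.00024948]] [-8.00126001 -1.82412976 15.64711261]
scene carrier x [-10.5  26. ] y [-23.7  22.9] port None
side carrier x [-9.4 24.3] y [-21.5  24. ] port None
```

>>> {"op": "servo_tool", "data": {
  "delta_pos": [
    [0,0.08,0],
    [0,0.16,0],
    [0,0.24,0],
    [0,0.3,0],
    [0,0.3,0]
  ],
  "dr": [
    [0,0,0],
    [0,0,0],
    [0,0,0],
    [0,0,0],
    [0,0,0]
  ]
}}

```text
clock: 14.0
ee_pos: [0.5926, -0.1147, 0.0314]
tool_rot: [0.627, 0.779, -0.0, 0.0]
wrist_force: [-7.8, -1.6, 15.0]
finger_gap: 0.948
gripper_force: 7.8
```

>>> {"op": "servo_tool", "data": {
  "delta_pos": [
    [0,0.04,0],
    [0,0.04,0]
  ],
  "dr": [
    [0,0,0],
    [0,0,0]
  ]
}}

```text
clock: 14.2
ee_pos: [0.5933, -0.1145, 0.0314]
tool_rot: [0.627, 0.779, -0.0, -0.0]
wrist_force: [-8.6, -1.4, 15.6]
finger_gap: 0.946
gripper_force: 8.1
```

```bash
python3 -c "
from h import *
o=telemetry.get_obs();print(o['ee_pos'],rd(o['ee_pos']),o['wrist_force']);carrier()"
```

```text
[ 0.59329334 -0.11446271  0.03138836] [[ 0.03740142 -0.00026845]] [-8.57545321 -1.41798887 15.63695567]
scene carrier x [-2.5 34.1] y [-23.7  22.8] port None
side carrier x [-1.7 35. ] y [-21.3  23.7] port None
```

>>> {"op": "servo_tool", "data": {
  "delta_pos": [
    [0,0.04,0],
    [0,0.04,0]
  ],
  "dr": [
    [0,0,0],
    [0,0,0]
  ]
}}

```text
clock: 14.5
ee_pos: [0.5943, -0.1143, 0.0314]
tool_rot: [0.627, 0.779, -0.0, -0.0]
wrist_force: [-8.3, -1.1, 16.5]
finger_gap: 0.943
gripper_force: 8.6
```

>>> {"op": "servo_tool", "data": {
  "delta_pos": [
    [0,0.03,0],
    [0,0.03,0]
  ],
  "dr": [
    [0,0,0],
    [0,0,0]
  ]
}}

```text
clock: 14.7
ee_pos: [0.5943, -0.1142, 0.0314]
tool_rot: [0.627, 0.779, -0.001, -0.001]
wrist_force: [-10.9, -2.9, 18.1]
finger_gap: 0.956
gripper_force: 10.7
```

>>> {"op": "servo_tool", "data": {
  "delta_pos": [
    [0,0.03,0],
    [0,0.03,0]
  ],
  "dr": [
    [0,0,0],
    [0,0,0]
  ]
}}

```text
clock: 14.9
ee_pos: [0.5943, -0.1142, 0.0314]
tool_rot: [0.627, 0.779, -0.001, -0.001]
wrist_force: [-13.8, -3.3, 21.2]
finger_gap: 0.945
gripper_force: 12.6
```

>>> {"op": "servo_tool", "data": {
  "delta_pos": [
    [0,0.03,0],
    [0,0.03,0]
  ],
  "dr": [
    [0,0,0],
    [0,0,0]
  ]
}}

```text
clock: 15.1
ee_pos: [0.5943, -0.1142, 0.0314]
tool_rot: [0.627, 0.779, -0.002, -0.002]
wrist_force: [-15.8, -4.3, 22.7]
finger_gap: 0.946
gripper_force: 14.5
```

```bash
python3 -c "
from h import *
o=telemetry.get_obs();print(o['ee_pos'],rd(o['ee_pos']),o['wrist_force']);carrier()"
```

```text
[ 0.59429723 -0.11418671  0.03142447] [[ 0.03844111 -0.00021355]] [-15.77015001  -4.33998653  22.69691276]
scene carrier x [-1.5 34.1] y [-23.9  22.8] port None
side carrier x [-0.5 35.3] y [-21.9  23.6] port None
```

The motion stopped at TCP x = +38.4 mm while the push force kept rising, so the carrier is home against the stop. I'll back the pushing finger off with the tab still held, then lift to release the jaw.

>>> {"op": "servo_tool", "data": {
  "delta_pos": [
    [0,-0.1,0],
    [0,-0.2,0],
    [0,-0.2,0]
  ],
  "dr": [
    [0,0,0],
    [0,0,0],
    [0,0,0]
  ]
}}

```text
clock: 15.5
ee_pos: [0.5936, -0.1147, 0.0314]
tool_rot: [0.627, 0.779, 0.001, 0.002]
wrist_force: [-1.2, -0.0, 9.4]
finger_gap: 0.951
gripper_force: 4.6
```

```bash
python3 -c "
from h import *
o=telemetry.get_obs();print(o['ee_pos'],rd(o['ee_pos']),o['wrist_force']);carrier()"
```

```text
[ 0.59362181 -0.11470149  0.03136354] [[ 0.03767122 -0.00057196]] [-1.1888708  -0.02633601  9.36328888]
scene carrier x [-1.5 34.1] y [-23.8  22.8] port None
side carrier x [-0.1 35.6] y [-21.4  24.1] port None
```

>>> {"op": "servo_tool", "data": {
  "delta_pos": [
    [0,-0.04,0],
    [0,-0.08,0],
    [0,-0.08,-0.08],
    [0,-0.08,-0.16],
    [0,-0.08,-0.24],
    [0,-0.08,-0.34],
    [0,-0.08,-0.45],
    [0,-0.08,-0.6],
    [0,-0.08,-0.8],
    [0,-0.08,-1.2]
  ],
  "dr": [
    [0,0,0],
    [0,0,0],
    [0,0,0],
    [0,0,0],
    [0,0,0],
    [0,0,0],
    [0,0,0],
    [0,0,0],
    [0,0,0],
    [0,0,0]
  ]
}}

```text
clock: 16.6
ee_pos: [0.5891, -0.1147, 0.0598]
tool_rot: [0.627, 0.779, -0.001, -0.001]
wrist_force: [1.3, 1.2, -0.1]
finger_gap: 0.947
gripper_force: 0.0
```

>>> {"op": "servo_tool", "data": {
  "delta_pos": [
    [0,0,-1],
    [0,0,-2.5],
    [0,0,-4.5],
    [0,0,-6],
    [0,0,-7],
    [0,0,-7],
    [0,0,-7]
  ],
  "dr": [
    [0,0,0],
    [0,0,0],
    [0,0,0],
    [0,0,0],
    [0,0,0],
    [0,0,0],
    [0,0,0]
  ]
}}

```text
clock: 17.3
ee_pos: [0.59, -0.1149, 0.2359]
tool_rot: [0.627, 0.779, 0.0, 0.001]
wrist_force: [-0.9, 0.4, -0.7]
finger_gap: 0.951
gripper_force: 0.0
```

Run:
```python
from h import *
carrier(); o,f=wrist(); print(o['clock'],o['ee_pos'],o['wrist_force'])
f2=eyes.grab_frame('scene'); f3=eyes.grab_frame('side')
c=[f['pixels'][100:280,180:420],f2['pixels'][235:355,180:340],f3['pixels'][135:215,223:330]]
im=np.vstack([cv2.resize(c[0],(520,260),interpolation=cv2.INTER_CUBIC),cv2.resize(np.hstack([cv2.resize(c[1],(260,195)),cv2.resize(c[2],(260,195))]),(520,195))])
cv2.imwrite('pics/c7.png',cv2.cvtColor(im,cv2.COLOR_RGB2BGR))
```

```text
scene carrier x [-0.9 33.2] y [-23.4  22.6] port None
side carrier x [ 0.1 35.1] y [-20.8  23.3] port None
17.4 [ 0.58907955 -0.11464058  0.23405081] [-0.1927833   0.23021095 -0.08275102]
```

View pics/c7.png

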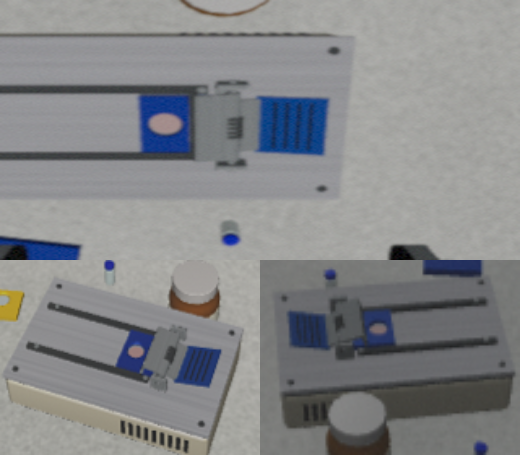

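All three views show the carrier flat with its window over the red port. The jaw is closed on it, the tab is part-raised, and the vials and jar are undisturbed. I'll hand the job in.

```bash
python3 -c "
from h import *
print(close_job())"
```

```text
the job is handed in; nothing more can be done
None
```

The carrier was pushed fully home against the stop with the tab held down, the jaw then closed on it, and the job was handed in at about 17.5 s with the gripper well clear.

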